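# Lock the drive of an abrasion tester

## Task

The guide plate is off the abrasion tester and its open drive must be locked before service. Push the crank peg round until the slot across the drive disc lines up with the lock bar, then push the bar by its upright tab through the slot until it is fully home, and come clear. Nothing needs to be gripped or lifted; leave the loose weight, holder and cover where they stand.

Things in the scene. Friction and masses are not known exactly. Their poses are not given: they have to be found in the camera images.
- tester: White tester bed fixed on the bench, 400 mm (x) by 580 mm (y), flat grey deck 120 mm above the bench; origin under its centre, front at -x. On the deck: four low round abrading tables along the far side (10 mm high), two flat grey covers over the other drives (21 mm high), four ball supports at the corners (30 mm).
- drive_centre (a point): Fixed point on the axis of the open steel drive disc (88 mm across), level with the disc's top face: 26 mm above the deck, 146 mm above the bench. z points up, y is the level direction in which the lock bar is pushed; the bar's line runs through this point. The disc's rim is solid but for the slot.
- disc_body (a joint): Angle of the drive disc, rad, growing anticlockwise from above. At 0 and equally at pi its slot lies along the bar's line. Starts between 0.45 and 2.7. The slot is 16 mm wide, right across the disc; within about 0.15 of the line the bar's nose centres it, well off line the rim blocks the bar. The disc drags (0.08 N m), stays where it is left and may be turned either way.
- disc_slot (a point): Centre of the disc's top face, turning with it; its y axis runs along the slot, its x axis points to the crank peg.
- peg_top (a point): Top centre of the crank peg: an upright round steel peg, 12 mm across, 36 mm tall above the disc's top face, 30.25 mm from the disc's axis, square to the slot; a collar 18 mm across and 4 mm high is round its foot. In drive_centre's axes it lies to x at disc angle 0, to y (keeper side) at pi/2, to -x at pi.
- guide_block (a point): Top centre of the fixed aluminium guide that the bar slides through, 73 mm before the disc's axis (-y), 42 mm long, 41 mm wide, top 3 mm above the disc's top face. Behind it (-y) only the bar's low track lies on the deck, its top 7 mm below the disc's top face.
- keeper_block (a point): Top centre of the fixed aluminium keeper beyond the disc that takes the bar's nose, 59 mm from the disc's axis (+y), 20 mm long, 41 mm wide, top 3 mm above the disc's top face.
- bar_body (a joint): Travel of the lock bar along drive_centre's y, m: 0 drawn back, 0.128 fully home (a firm stop). Starts between 0 and 0.013, nose just outside the disc. It drags with 2.5 N and stays where it is left. The bar is a steel flat, 170 mm long, 12 mm wide, 10 mm high, top 1.5 mm below the disc's top face, nose tapered.
- tab_back (a point): Middle of the back (-y) face of the tab at the bar's tail, 20 mm above the disc's top face, moving with the bar: push here along drive_centre's y. The tab is an upright steel plate, 30 mm wide, 10 mm thick, its top 36 mm above the disc's top face. Home, it stands against the guide and this point is 104 mm before the disc's axis.
- weight_mid (a point): Centre of a loose steel loading weight with a knob, 50 mm across, 66 mm tall, standing upright on the deck on the robot's side of the disc. Leave it.
- holder_mid (a point): Centre of a loose brass specimen holder, 44 mm across, 40 mm tall, standing on the deck on the robot's side of the bar. Leave it.
- cover_mid (a point): Centre of this drive's loose flat grey cover, 90 mm across, 21 mm tall, lying on the abrading tables at the far side of the deck. Leave it.

How it is judged:
By the outcome, as a careful person would: the job done as asked, in the order asked, and still so for the second after the job is handed in, with the robot touching nothing.
It also fails if it takes over 45 s, if anything falls off the work surface, if the arm or the gripper's body presses on something with over 40 N, if the wrist force passes 120 N, or if a joint passes its speed limit or range.

## Robot

A 6-joint arm with a two-finger parallel gripper is mounted at the origin on the work surface. World frame = base frame: x ahead of the robot, y to its left, z up, the work surface at z = 0. Lengths are in m, angles in degrees, forces in N, time in s.
With the tool pointing down it reaches from about 0.25 to 0.725 m from the base axis. Payload 9.7 kg.
Tool frame: the origin (TCP) lies at the centre of the arm's flange, where the gripper is bolted on; the fingertips stand 173 mm ahead of it and the grasp point (between the pads) lies bot.grip_depth ahead of it (bot.grip_depth is the distance from the TCP to the grasp point, in m); z points along the fingers, y is the direction in which the jaws open and shut (so a half turn about z gives the same grasp; the last joint's range is limited). The gripper opens to 85 mm and grips with 20 to 120 N. Pads are 22 mm wide; open, the fingers measure 114 mm over their backs; the gripper's body (76 mm by 85 mm) begins 54 mm behind the grasp point. The pads swing forward as they close: fully open they stand 13 mm farther back than shut.
Start: joints at [-75.573, 4.979, 10.078, 95.1, 0, 90], TCP at [0.137, -0.533, 0.405] pointing down, gripper open.
Joint ranges: [-179.16, 179.16], [-48.56, 103.87], [-65.8, 70.77], [-126.05, 130.52], [-82.76, 87.17], [-180, 180]. Speed limits (degrees/s): [127.2, 127.2, 147.25, 180, 180, 180].

## Interface

Orientations are given as [roll, pitch, yaw] about the fixed x, y, z axes, in that order (R = Rz(yaw) Ry(pitch) Rx(roll)).
In Python, from workcell import status, viewer, bot gives the robot as it stands. The module is installed in compiled form; this text tells all that it offers.
- The arm moves only by the tool move_arm, never from a script. Its argument "commands" is a list of rows, each an object with "claw": the gripper's target within -1 to 1 (fully open at 1, half-way at 0, shut at -1); "travel": the shift along the tool's x, y, z in cm, a list of three; "turn": the turn about the tool's z in degrees. A call has 1 to 5 rows; each row shifts and turns the commanded pose from where the row before left it, along the tool's axes as they then stand; what a row does not reach is not made up. A row lasts 1/12 s, in which the tool goes at most 41.7 mm and 7.16 degrees, less where a joint would pass 70% of its speed; a pose out of reach is approached as far as the arm can. A call is refused whole if a number of a shift passes 4.17 or a number of a turn 7.16, either way. A call with a gripper value outside its range is refused whole. The fingers move at their own pace and stop on an object; "squeeze" is the grip in N (left out, the last holds). Time passes only in rows, so rows that do not move let the fingers close. It gives the time, the measured TCP pose, the force and the opening at its end, in the units of the state.
- status.get_obs(): the state, without advancing time (a new reading comes with each control period).
- viewer.camera(name): name is "side" or "top" or "wrist"; returns the picture (384x512x3 uint8, blue, green, red); there is no depth.
- viewer.camera_params(name): a dict with "camera_matrix" (3x3 intrinsics, pixels), "D" ([k1, k2, p1, p2, k3] as OpenCV has them; the pictures are not rectified), "xyz" and "rotation" of the camera in the world. Camera axes: x right, y up, looking along -z (the intrinsics and any distortion apply to the point x, -y, -z); pixel columns grow to the right and rows downward; lengths in m; the calibration is good to about 2 mm. A picture is of the moment at which its call begins: read the wrist's pose just before it. camera_params takes no time and is no camera call; for the wrist camera it gives the pose at the moment of the call.
- bot.job_done(): hands the job in, once; it reports no verdict.
The state is a dict: "time": time; "q": joint angles; "qd": joint speeds; "joint_efforts": joint torques, N m; "ee_pos": TCP position; "tcp_rot": TCP orientation; "wrist_force": force on the tool from outside, world axes, zero at the start; "torque": the same for the moment, N m; "opening": finger opening in m.
Only numpy, scipy, OpenCV 4.12 (cv2) and the standard library are available. Lean on these libraries where they do the work, as an engineer would, in place of code of your own. Each camera call takes 0.05 s, during which the arm holds its last target.

## Working session

There is one attempt and no reset: what is moved stays moved. The work goes in short steps, Python scripts to look and compute and a tool call to move; the robot and the scene stay as the last step left them, time stands still between calls to the robot, and variables do not carry over. Pictures are saved under pics/ and viewed, and the job is handed in when it is done.

Besides the shell and the picture viewer there is one more tool, called after ">>>" as name(argument=value, ...), one argument or row to a line, values as JSON. move_arm: Moves the arm, as the interface text tells. Its arguments: {"type":"object","properties":{"commands":{"type":"array"},"squeeze":{"type":"number"}},"required":["commands"]}

```bash
mkdir -p pics; python3 - <<'E'
from workcell import status, viewer, bot
import cv2
o=status.get_obs(); print(o, bot.grip_depth)
for n in ["side","top","wrist"]:
    p=viewer.camera_params(n); print(n,p)
    cv2.imwrite(f"pics/{n}0.png",viewer.camera(n))
E
```

```text
{'time': 0.0, 'q': array([-7.55721944e+01,  5.01222606e+00,  1.00343083e+01,  9.50998459e+01,
       -3.97431972e-04,  9.00011302e+01]), 'qd': array([ 0.02901413,  0.03836706,  0.10608826, -0.08854444,  0.0224935 ,
        0.01372513]), 'joint_efforts': array([ 9.01668063e-04, -5.20384312e+01,  4.64811873e+01,  1.60835381e-02,
        1.71246347e-05,  7.06814873e-06]), 'ee_pos': array([ 0.13703827, -0.53265863,  0.4039708 ]), 'tcp_rot': array([-1.79922236e+02,  3.98965529e-04,  1.44266759e+01]), 'wrist_force': array([ 0.13210565, -0.89148482, -0.36248999]), 'torque': array([-0.05652094,  0.02745432, -0.04720984]), 'opening': 0.08488891700766357} 0.1547
side {'camera_matrix': array([[419.45326289,   0.        , 248.95642962],
       [  0.        , 419.45326289, 188.74648197],
       [  0.        ,   0.        ,   1.        ]]), 'D': array([-0.02342525,  0.        ,  0.        ,  0.        ,  0.        ]), 'xyz': array([0.31254062, 0.49949723, 0.52024999]), 'rotation': array([  56.30467811,    0.73049271, -152.00904835])}
top {'camera_matrix': array([[349.64410558,   0.        , 254.55110159],
       [  0.        , 349.64410558, 191.16897433],
       [  0.        ,   0.        ,   1.        ]]), 'D': array([-0.09004406,  0.        ,  0.        ,  0.        ,  0.        ]), 'xyz': array([0.51855293, 0.02038766, 0.78492847]), 'rotation': array([  4.63027095,  -0.89228822, -89.53239844])}
wrist {'camera_matrix': array([[314.34956359,   0.        , 254.68333241],
       [  0.        , 314.34956359, 193.35887947],
       [  0.        ,   0.        ,   1.        ]]), 'D': array([-0.01886655,  0.        ,  0.        ,  0.        ,  0.        ]), 'xyz': array([ 0.21425779, -0.51261507,  0.37418138]), 'rotation': array([-1.79001510e+01,  6.54295381e-02, -7.55973289e+01])}
```

View pics/side0.png

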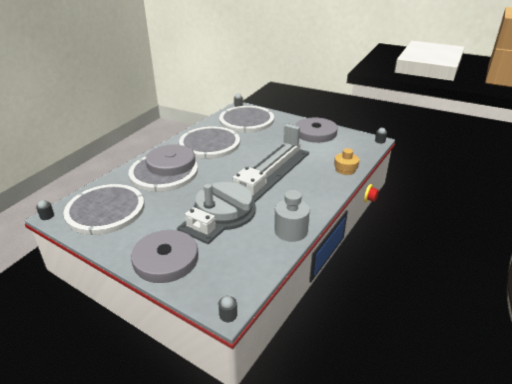

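View pics/top0.png

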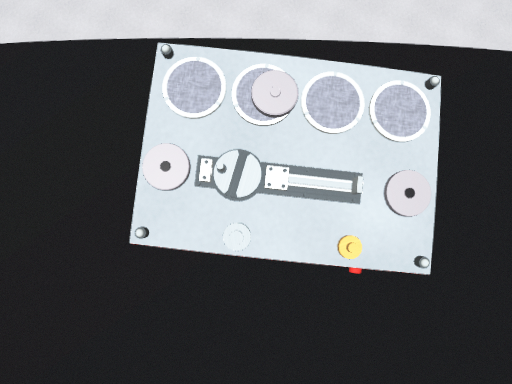

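View pics/wrist0.png

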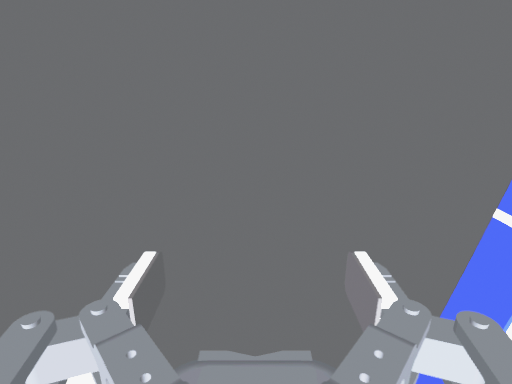

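The top view shows the disc near (237,174), the peg near (221,167), the guide at (277,177) and the tab near (359,185). The weight is at (237,237) and the holder at (350,247). I'll enlarge the crops next.

```bash
python3 - <<'E'
import cv2
t=cv2.imread("pics/top0.png"); s=cv2.imread("pics/side0.png")
cv2.imwrite("pics/top0c.png",cv2.resize(t[140:215,185:375],None,fx=4.2,fy=4.2,interpolation=cv2.INTER_CUBIC))
cv2.imwrite("pics/side0c.png",cv2.resize(s[110:250,170:320],None,fx=4.2,fy=4.2,interpolation=cv2.INTER_CUBIC))
E
```

```text
(no output)
```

View pics/top0c.png

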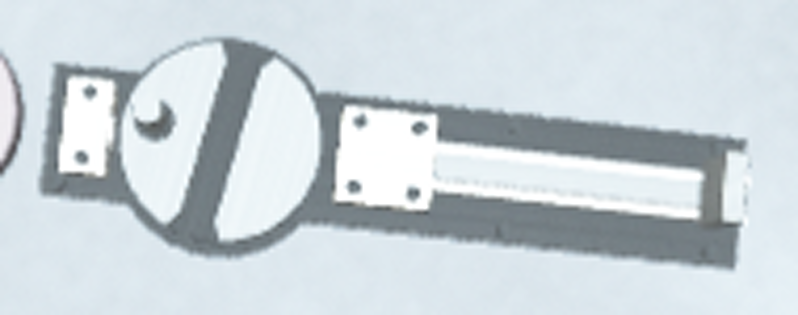

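View pics/side0c.png

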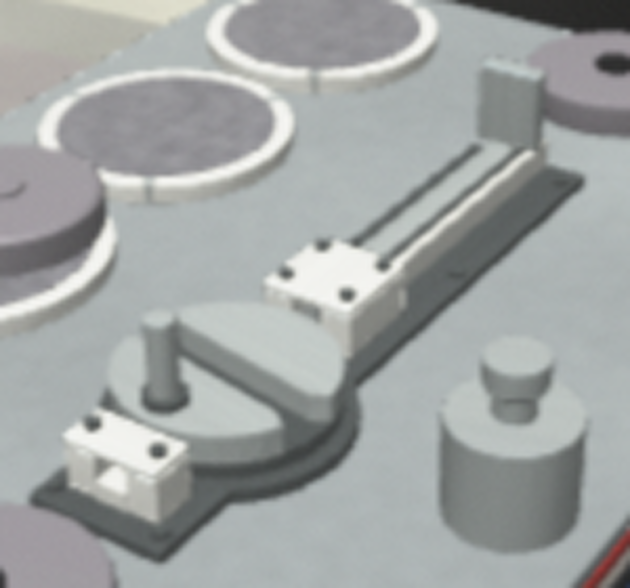

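```bash
cat > h.py <<'E'
import numpy as np, cv2
from scipy.spatial.transform import Rotation as R
def ray(p,uv):
    K=np.array(p["camera_matrix"]);D=np.array(p["D"])
    n=cv2.undistortPoints(np.array([[uv]],float),K,D)[0,0]
    d=R.from_euler('xyz',p["rotation"],degrees=True).as_matrix()@np.array([n[0],-n[1],-1])
    return np.array(p["xyz"]),d
def onz(p,uv,z):
    o,d=ray(p,uv); return o+d*(z-o[2])/d[2]
def proj(p,X):
    M=R.from_euler('xyz',p["rotation"],degrees=True).as_matrix()
    c=M.T@(np.array(X)-p["xyz"]); 
    return cv2.projectPoints(np.array([[c[0],-c[1],-c[2]]]),np.zeros(3),np.zeros(3),np.array(p["camera_matrix"]),np.array(p["D"]))[0][0,0]
E
python3 - <<'E'
from h import *
from workcell import viewer
pt=viewer.camera_params("top");ps=viewer.camera_params("side")
T=lambda u,v:((u+.5)/4.2-.5+185,(v+.5)/4.2-.5+140)
S=lambda u,v:((u+.5)/4.2-.5+170,(v+.5)/4.2-.5+110)
g=[(348,107),(437,115),(432,210),(335,205)]
for n,c in dict(guide=(387,158),keeper=(87,125)).items(): print(n,onz(pt,T(*c),.149)[:2])
a=onz(pt,T(387,158),.149);b=onz(pt,T(87,125),.149); d=b-a;print(np.linalg.norm(d),np.degrees(np.arctan2(d[1],d[0])))
print('c from g/k',a+d*73/132)
print('disc l,r,t,b',[onz(pt,T(*c),.146)[:2].round(4) for c in [(119,147),(321,145),(225,38),(215,243)]])
print('slot',[onz(pt,T(*c),.146)[:2].round(4) for c in [(243,45),(196,232)]])
print('peg top',onz(pt,T(146,113),.182)[:2],'side',onz(ps,S(160,320),.182)[:2])
print('tab top',[onz(pt,T(*c),.182)[:2].round(4) for c in [(727,152),(748,152),(745,223),(722,223)]])
print('tab top side L back,R back',[onz(ps,S(*c),.182)[:2].round(4) for c in [(486,60),(545,70),(480,67),(541,78)]])
print('guide side',[onz(ps,S(*c),.149)[:2].round(4) for c in [(335,240),(408,268),(347,312),(267,282)]])
print('keeper side',[onz(ps,S(*c),.149)[:2].round(4) for c in [(95,410),(189,447),(163,470),(66,434)]])
t=cv2.imread("pics/top0.png")
print('weight',onz(pt,(237,236),.186)[:2],'holder',onz(pt,(351,248),.16)[:2])
E
```

```text
guide [ 0.5961527 -0.0296164]
keeper [0.60938269 0.1015094 ]
0.13179153541345162 84.23862042799283
c from g/k [0.60346929 0.04290014 0.149     ]
disc l,r,t,b [array([0.6002, 0.0877]), array([ 0.602 , -0.0009]), array([0.6491, 0.0418]), array([0.5585, 0.0451])]
slot [array([0.6461, 0.0339]), array([0.5632, 0.0534])]
peg top [0.60990569 0.07294206] side [0.61229383 0.07415083]
tab top [array([ 0.5963, -0.1699]), array([ 0.5964, -0.1789]), array([ 0.5665, -0.177 ]), array([ 0.5664, -0.1672])]
tab top side L back,R back [array([ 0.5968, -0.1725]), array([ 0.5691, -0.1747]), array([ 0.5962, -0.1646]), array([ 0.5676, -0.1663])]
guide side [array([ 0.6096, -0.0509]), array([ 0.5731, -0.0447]), array([ 0.5799, -0.0049]), array([ 0.6184, -0.0099])]
keeper side [array([0.6305, 0.0928]), array([0.589, 0.096]), array([0.5901, 0.111 ]), array([0.6315, 0.1093])]
weight [0.49027843 0.04071709] holder [ 0.46857308 -0.16284722]
```

>>> move_arm(
  commands=[
    {"claw": -1, "travel": [0, 0, 0], "turn": 6.74},
    {"claw": -1, "travel": [0, 0, 0], "turn": 6.74},
    {"claw": -1, "travel": [0, 0, 0], "turn": 6.74},
    {"claw": -1, "travel": [1.0, -1.7, 0], "turn": 0},
    {"claw": -1, "travel": [1.88, -3.27, 0], "turn": 0},
  ],
)

```text
time: 0.57
ee_pos: [0.1699, -0.4873, 0.4034]
tcp_rot: [-179.9, 0.1, -6.0]
wrist_force: [1.4, -1.0, 1.0]
opening: 0.0257
```

>>> move_arm(
  commands=[
    {"claw": -1, "travel": [1.88, -3.27, 0], "turn": 0},
    {"claw": -1, "travel": [1.88, -3.27, 0], "turn": 0},
    {"claw": -1, "travel": [1.88, -3.27, 0], "turn": 0},
    {"claw": -1, "travel": [1.88, -3.27, 0], "turn": 0},
    {"claw": -1, "travel": [1.88, -3.27, 0], "turn": 0},
  ],
)

```text
time: 0.98
ee_pos: [0.2812, -0.3313, 0.4046]
tcp_rot: [-180.0, -0.0, -5.8]
wrist_force: [0.7, -0.5, -0.1]
opening: 0.0
```

>>> move_arm(
  commands=[
    {"claw": -1, "travel": [1.88, -3.27, 0], "turn": 0},
    {"claw": -1, "travel": [1.88, -3.27, 0], "turn": 0},
    {"claw": -1, "travel": [1.88, -3.27, 0], "turn": 0},
    {"claw": -1, "travel": [1.88, -3.27, 0], "turn": 0},
    {"claw": -1, "travel": [1.88, -3.27, 0], "turn": 0},
  ],
)

```text
time: 1.4
ee_pos: [0.3913, -0.178, 0.4047]
tcp_rot: [180.0, -0.0, -5.8]
wrist_force: [0.3, -0.5, -0.8]
opening: -0.0
```

>>> move_arm(
  commands=[
    {"claw": -1, "travel": [1.88, -3.27, 0], "turn": 0},
    {"claw": -1, "travel": [1.88, -3.27, 0], "turn": 0},
    {"claw": -1, "travel": [1.88, -3.27, 0], "turn": 0},
    {"claw": -1, "travel": [0, 0, 0], "turn": 0},
    {"claw": -1, "travel": [0, 0, 0], "turn": 0},
  ],
)

```text
time: 1.82
ee_pos: [0.4575, -0.0863, 0.4041]
tcp_rot: [-180.0, 0.1, -5.6]
wrist_force: [-0.4, -0.0, 0.4]
opening: -0.0003
```

>>> move_arm(
  commands=[
    {"claw": -1, "travel": [2.04, -3.54, 0], "turn": 0},
    {"claw": -1, "travel": [2.04, -3.54, 0], "turn": 0},
    {"claw": -1, "travel": [2.04, -3.54, 0], "turn": 0},
    {"claw": -1, "travel": [2.04, -3.54, 0], "turn": 0},
    {"claw": -1, "travel": [2.04, -3.54, 0], "turn": 0},
  ],
)

```text
time: 2.23
ee_pos: [0.5691, 0.0047, 0.4071]
tcp_rot: [-177.1, 0.0, 0.0]
wrist_force: [0.8, -0.6, 0.4]
opening: 0.0001
```

>>> move_arm(
  commands=[
    {"claw": -1, "travel": [0, 0, 0], "turn": 0},
    {"claw": -1, "travel": [0, 0, 2.4], "turn": 0},
    {"claw": -1, "travel": [0, 0, 2.0], "turn": 0},
    {"claw": -1, "travel": [0, 0, 0], "turn": 0},
    {"claw": -1, "travel": [0, 0, 0], "turn": 0},
  ],
)

```text
time: 2.65
ee_pos: [0.5679, 0.0053, 0.3628]
tcp_rot: [-177.1, 0.2, 0.0]
wrist_force: [0.2, 0.4, 0.6]
opening: -0.0001
```

```bash
python3 - <<'E'
from workcell import status, viewer, bot
import cv2
s=viewer.camera("side"); w=viewer.camera("wrist")
o=status.get_obs(); print(o['ee_pos'],o['tcp_rot'])
cv2.imwrite("pics/side1c.png",cv2.resize(s[110:250,130:330],None,fx=4,fy=4,interpolation=cv2.INTER_CUBIC))
cv2.imwrite("pics/wrist1.png",w)
E
```

```text
[0.56831305 0.00561696 0.36468835] [-1.77073465e+02 -4.88649321e-02  6.54592017e-02]
```

View pics/side1c.png

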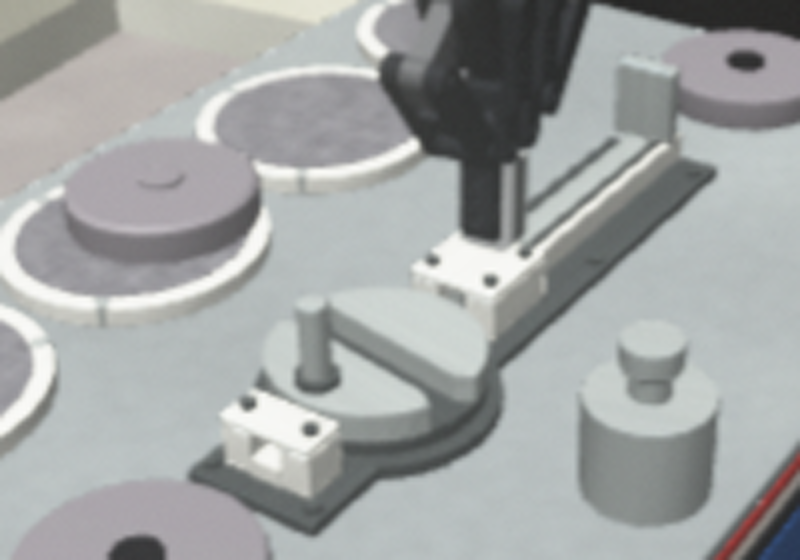

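View pics/wrist1.png

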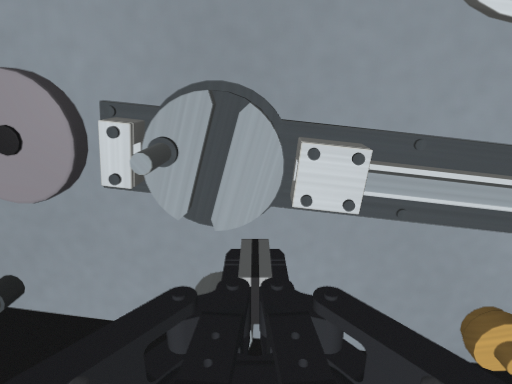

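The joint 6 range limit cut that move short and left the tool slightly tilted. I'll turn the other way by 90°, towards yaw +84°, which leaves joint 6 room.

>>> move_arm(
  commands=[
    {"claw": -1, "travel": [0, 0, -2.5], "turn": -7},
    {"claw": -1, "travel": [0, 0, 0], "turn": -7},
    {"claw": -1, "travel": [0, 0, 0], "turn": -7},
    {"claw": -1, "travel": [0, 0, 0], "turn": -7},
    {"claw": -1, "travel": [0, 0, 0], "turn": 0},
  ],
)

```text
time: 3.17
ee_pos: [0.5685, 0.0048, 0.39]
tcp_rot: [-177.5, -1.5, 28.4]
wrist_force: [0.3, -0.5, -0.2]
opening: -0.0
```

```bash
python3 - <<'E'
from workcell import status
o=status.get_obs(); print(o['q'],o['ee_pos'],o['tcp_rot'])
E
```

```text
[-9.39274490e-02  7.19209985e+00  1.08289264e+01  9.35408482e+01
  2.93010718e+00  1.51480320e+02] [0.56849736 0.00477278 0.38997672] [-177.47073537   -1.48289614   28.3954692 ]
```

>>> move_arm(
  commands=[
    {"claw": -1, "travel": [0, 0, 0], "turn": -6.98},
    {"claw": -1, "travel": [0, 0, 0], "turn": -6.98},
    {"claw": -1, "travel": [0, 0, 0], "turn": -6.98},
    {"claw": -1, "travel": [0, 0, 0], "turn": -6.98},
    {"claw": -1, "travel": [0, 0, 0], "turn": -6.98},
  ],
)

```text
time: 3.58
ee_pos: [0.5685, 0.0049, 0.3893]
tcp_rot: [-178.7, -2.6, 63.1]
wrist_force: [-0.4, 0.1, -0.2]
opening: 0.0
```

>>> move_arm(
  commands=[
    {"claw": -1, "travel": [0, 0, 0], "turn": -6.98},
    {"claw": -1, "travel": [0, 0, 0], "turn": -6.98},
    {"claw": -1, "travel": [0, 0, 0], "turn": -6.98},
    {"claw": -1, "travel": [0, 0, 0], "turn": 0},
    {"claw": -1, "travel": [0, 0, 0], "turn": 0},
  ],
)

```text
time: 4.0
ee_pos: [0.5685, 0.005, 0.389]
tcp_rot: [-179.7, -2.9, 83.6]
wrist_force: [-1.1, 0.5, -0.1]
opening: -0.0
```

```bash
cat >> h.py <<'E'
C=np.array([.6036,.0437,.146]); yaw=np.radians(-5.8)
DR=np.array([[np.cos(yaw),-np.sin(yaw),0],[np.sin(yaw),np.cos(yaw),0],[0,0,1]])
def tip(o):
    M=R.from_euler('xyz',o['tcp_rot'],degrees=True).as_matrix()
    return np.array(o['ee_pos'])+M[:,2]*.173, M
def drv(X): return (DR.T@(np.array(X)-C))*1e3
def need(o,t):  # t: tip target in drive mm -> tool cm
    P,M=tip(o); return M.T@(DR@(np.array(t)/1e3)+C-P)*100
def show(*ts):
    from workcell import status
    o=status.get_obs(); print('t',o['time'],'tip drive mm',drv(tip(o)[0]).round(1),'rot',o['tcp_rot'].round(2),'F',o['wrist_force'].round(1))
    for t in ts: print(t,need(o,t).round(2))
E
python3 - <<'E'
from h import *
from workcell import viewer
show((-32,33,60),(-32,33,11))
p=viewer.camera_params("wrist")
w=viewer.camera("wrist"); cv2.imwrite("pics/wrist2.png",w)
for n,X in dict(C=(0,0,0),pt=(4.45,30.6,36)).items(): print(n,proj(p,DR@(np.array(X)/1e3)+C))
E
```

```text
t 4.0 tip drive mm [-31.8 -33.3  70.2] rot [-179.69   -2.92   83.57] F [-1.1  0.5 -0.1]
(-32, 33, 60) [ 6.57 -0.08  1.36]
(-32, 33, 11) [ 6.32 -0.06  6.25]
C [298.96816716 165.98132258]
pt [316.56449064 123.39328266]
```

View pics/wrist2.png

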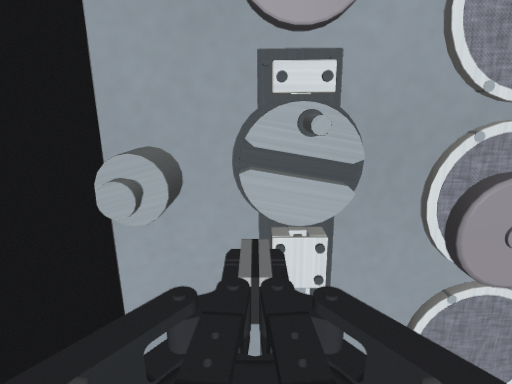

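>>> move_arm(
  commands=[
    {"claw": -1, "travel": [2.2, 0, 0.45], "turn": -0.6},
    {"claw": -1, "travel": [2.2, -0.05, 0.45], "turn": 0},
    {"claw": -1, "travel": [2.17, 0, 0.46], "turn": 0},
    {"claw": -1, "travel": [-0.12, 0, 2.45], "turn": 0},
    {"claw": -1, "travel": [-0.12, 0, 2.35], "turn": 0},
  ],
)

```text
time: 4.47
ee_pos: [0.5745, 0.0724, 0.3304]
tcp_rot: [-179.8, -3.0, 84.4]
wrist_force: [-0.0, -1.1, -0.6]
opening: -0.0001
```

>>> move_arm(
  commands=[
    {"claw": -1, "travel": [0, 0, 0], "turn": 0},
    {"claw": -1, "travel": [0, 0, 0], "turn": 0},
  ],
)

```text
time: 4.63
ee_pos: [0.5739, 0.0712, 0.3294]
tcp_rot: [-179.6, -2.9, 84.4]
wrist_force: [1.3, -0.2, 0.5]
opening: -0.0001
```

```bash
python3 - <<'E'
from h import *
from workcell import viewer
s=viewer.camera("side");t=viewer.camera("top");w=viewer.camera("wrist")
show((-32,33,11))
a=cv2.resize(s[130:250,140:320],None,fx=4,fy=4,interpolation=cv2.INTER_CUBIC)
cv2.imwrite("pics/side3.png",a);cv2.imwrite("pics/wrist3.png",w)
E
```

```text
t 4.7833 tip drive mm [-32.3  33.1  13. ] rot [-179.81   -2.95   84.46] F [-0.   1.1 -0.3]
(-32, 33, 11) [-0.02  0.03  0.2 ]
```

View pics/side3.png

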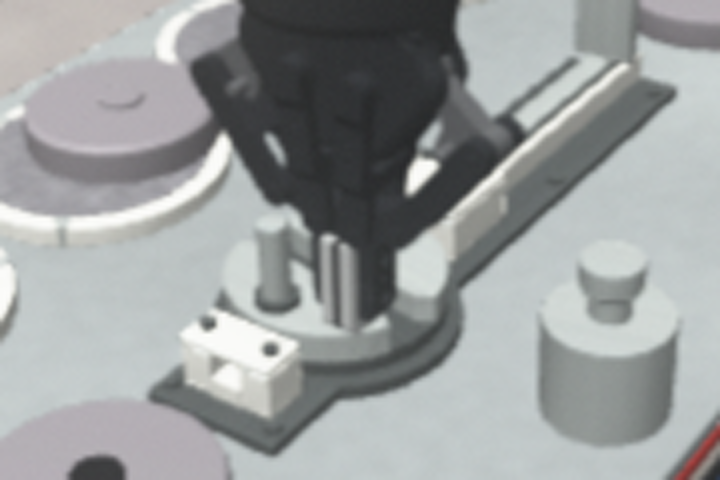

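View pics/wrist3.png

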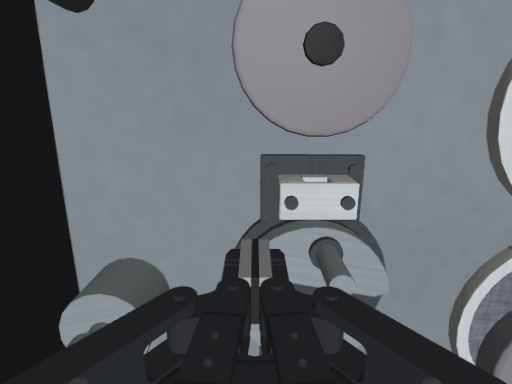

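>>> move_arm(
  commands=[
    {"claw": -1, "travel": [0, 0.7, 0], "turn": 0},
    {"claw": -1, "travel": [0, 0.7, 0], "turn": 0},
    {"claw": -1, "travel": [-0.2, 0.7, 0], "turn": 0},
    {"claw": -1, "travel": [-0.3, 0.7, 0], "turn": 0},
    {"claw": -1, "travel": [-0.3, 0.6, 0], "turn": 0},
  ],
)

```text
time: 5.2
ee_pos: [0.608, 0.06, 0.3294]
tcp_rot: [-179.6, -3.0, 84.6]
wrist_force: [-5.4, 0.9, 5.7]
opening: -0.0002
```

>>> move_arm(
  commands=[
    {"claw": -1, "travel": [0, 0, 0], "turn": 0},
    {"claw": -1, "travel": [0, 0, 0], "turn": 0},
  ],
)

```text
time: 5.37
ee_pos: [0.6079, 0.0596, 0.3289]
tcp_rot: [-179.7, -2.9, 84.5]
wrist_force: [0.4, -0.1, 0.6]
opening: 0.0002
```

```bash
python3 - <<'E'
from h import *
from workcell import viewer
s=viewer.camera("side");w=viewer.camera("wrist")
show()
a=cv2.resize(s[130:250,140:320],None,fx=4,fy=4,interpolation=cv2.INTER_CUBIC)
cv2.imwrite("pics/side4.png",a);cv2.imwrite("pics/wrist4.png",w)
E
```

```text
t 5.4667 tip drive mm [ 1.3 25.3 10.3] rot [-179.68   -2.9    84.54] F [ 0.1 -0.6  0.4]
```

View pics/side4.png

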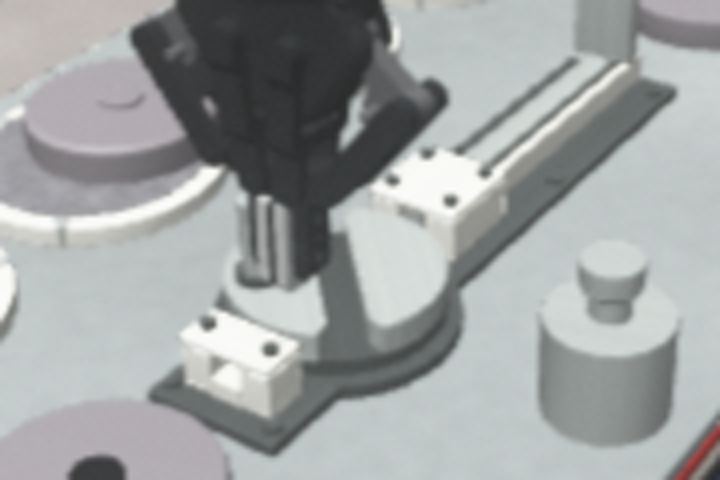

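View pics/wrist4.png

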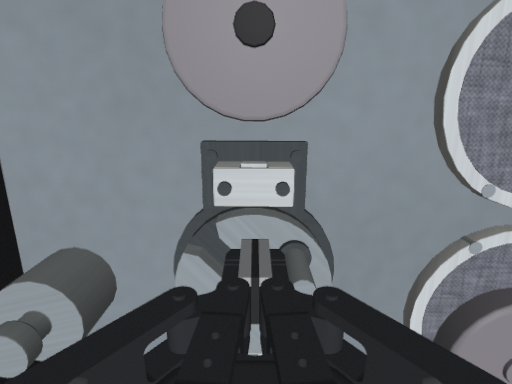

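```bash
python3 - <<'E'
from h import *
from workcell import viewer
p=viewer.camera_params("wrist")
for uv,z in [((295,252),150),((305,286),182)]: 
    q=drv(onz(p,uv,z/1e3)); print(q, np.degrees(np.arctan2(q[1],q[0])))
print(proj(p,C))
E
```

```text
[23.49455374 24.08654765  4.        ] 45.71282507391689
[24.09142137 23.29476533 36.        ] 44.03683472832574
[250.80059198 287.69734046]
```

>>> move_arm(
  commands=[
    {"claw": -1, "travel": [0, -0.4, 0], "turn": 0},
    {"claw": -1, "travel": [1.1, 0, 0], "turn": 0},
    {"claw": -1, "travel": [1.1, 0, 0], "turn": 0},
    {"claw": -1, "travel": [0, 0, 0], "turn": 0},
    {"claw": -1, "travel": [0, 1.5, 0], "turn": 0},
  ],
)

```text
time: 5.88
ee_pos: [0.6192, 0.0824, 0.3312]
tcp_rot: [-179.7, -2.9, 84.7]
wrist_force: [-0.3, -0.8, 0.4]
opening: 0.0002
```

>>> move_arm(
  commands=[
    {"claw": -1, "travel": [0, 1.4, 0], "turn": 0},
    {"claw": -1, "travel": [0, 0, 0], "turn": 0},
    {"claw": -1, "travel": [-0.7, 0, 0], "turn": 0},
    {"claw": -1, "travel": [-0.6, 0, 0], "turn": 0},
    {"claw": -1, "travel": [-0.5, 0, 0], "turn": 0},
  ],
)

```text
time: 6.3
ee_pos: [0.6331, 0.0626, 0.3297]
tcp_rot: [-179.9, -3.2, 84.7]
wrist_force: [8.3, 8.8, 1.2]
opening: 0.0003
```

>>> move_arm(
  commands=[
    {"claw": -1, "travel": [-0.4, 0, 0], "turn": 0},
    {"claw": -1, "travel": [0, 0, 0], "turn": 0},
    {"claw": -1, "travel": [0, 0, 0], "turn": 0},
  ],
)

```text
time: 6.55
ee_pos: [0.6318, 0.0575, 0.3297]
tcp_rot: [-179.7, -3.0, 84.6]
wrist_force: [1.6, 1.3, 1.4]
opening: -0.0001
```

```bash
python3 - <<'E'
from h import *
from workcell import viewer
s=viewer.camera("side");t=viewer.camera("top");w=viewer.camera("wrist")
show()
a=cv2.resize(s[130:250,140:320],None,fx=4,fy=4,interpolation=cv2.INTER_CUBIC)
cv2.imwrite("pics/side5.png",a);cv2.imwrite("pics/wrist5.png",w)
p=viewer.camera_params("wrist"); print(proj(p,C))
E
```

```text
t 6.7 tip drive mm [25.7 25.6 10.7] rot [-179.69   -2.92   84.56] F [1.3 3.4 1.9]
[207.56192705 287.40685784]
```

View pics/side5.png

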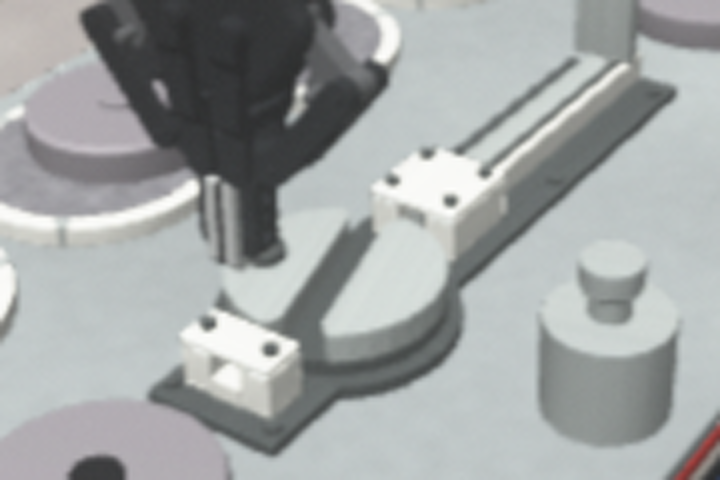

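View pics/wrist5.png

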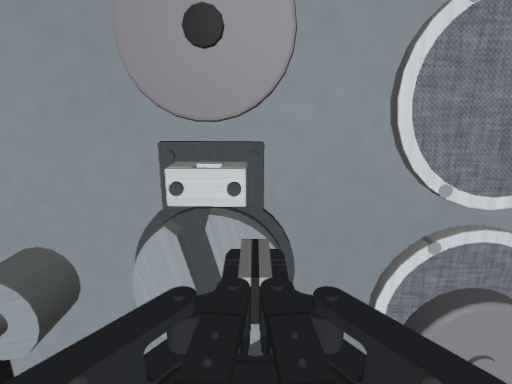

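>>> move_arm(
  commands=[
    {"claw": -1, "travel": [-0.3, 0, 0], "turn": 0},
    {"claw": -1, "travel": [-0.3, 0, 0], "turn": 0},
    {"claw": -1, "travel": [-0.15, 0, 0], "turn": 0},
    {"claw": -1, "travel": [0, 0, 0], "turn": 0},
    {"claw": -1, "travel": [0, 0, 0], "turn": 0},
  ],
)

```text
time: 7.12
ee_pos: [0.6314, 0.0501, 0.3286]
tcp_rot: [-179.7, -2.9, 84.5]
wrist_force: [1.0, 0.8, 2.0]
opening: -0.0001
```

```bash
python3 - <<'E'
from h import *
from workcell import viewer
s=viewer.camera("side");t=viewer.camera("top");w=viewer.camera("wrist")
show()
a=cv2.resize(s[130:250,140:320],None,fx=4,fy=4,interpolation=cv2.INTER_CUBIC)
cv2.imwrite("pics/side6.png",a)
cv2.imwrite("pics/wrist6.png",cv2.resize(w[140:340,80:330],None,fx=3,fy=3,interpolation=cv2.INTER_CUBIC))
p=viewer.camera_params("wrist"); print(proj(p,C),proj(p,C+DR@[0,.044,0]))
E
```

```text
t 7.2667 tip drive mm [25.8 17.9  9.7] rot [-179.64   -2.89   84.55] F [0.6 1.2 0.5]
[206.64439411 276.17911887] [203.73237565 200.30601372]
```

View pics/side6.png

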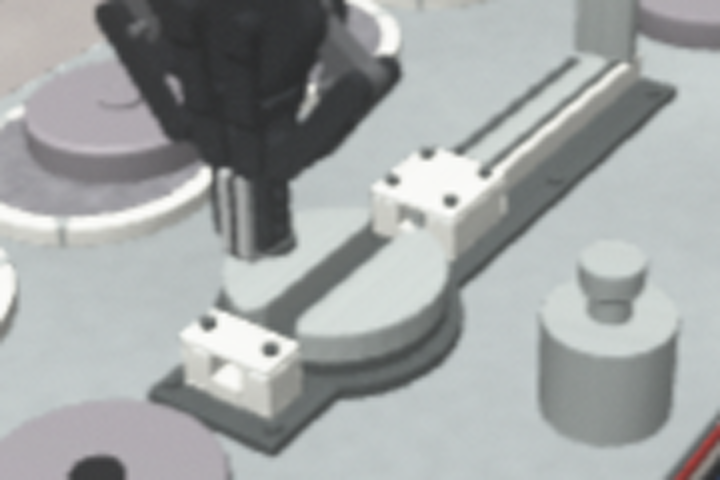

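View pics/wrist6.png

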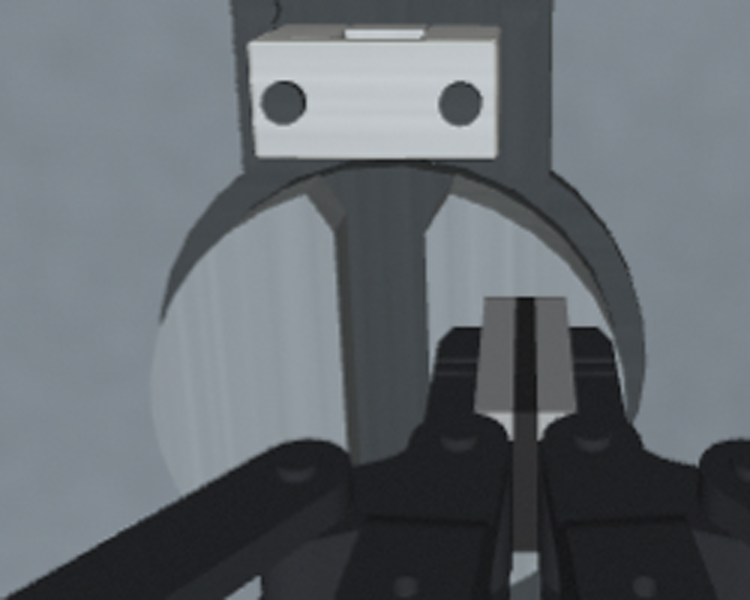

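>>> move_arm(
  commands=[
    {"claw": -1, "travel": [0.6, 0, 0], "turn": 0},
    {"claw": -1, "travel": [0.2, 0, -1.5], "turn": 0},
    {"claw": -1, "travel": [0.15, 0, -2.0], "turn": 0},
    {"claw": -1, "travel": [0.1, 0, -2.0], "turn": 0},
    {"claw": -1, "travel": [0, 0, 0], "turn": 0},
  ],
)

```text
time: 7.68
ee_pos: [0.6326, 0.0582, 0.3882]
tcp_rot: [-179.9, -2.9, 84.6]
wrist_force: [1.4, -0.0, 2.8]
opening: -0.0
```

```bash
python3 - <<'E'
from h import *
from workcell import viewer
s=viewer.camera("side")
show((0,-252,62),(0,-252,12))
cv2.imwrite("pics/side7.png",cv2.resize(s[130:250,140:320],None,fx=4,fy=4,interpolation=cv2.INTER_CUBIC))
p=viewer.camera_params("side")
for X in [(0,0,0),(0,44,0),(0,-44,0),(30.25,0,36),(8,44,0),(-8,44,0)]: u=proj(p,C+DR@(np.array(X)/1e3)); print(X,((u-[140,130]+.5)*4-.5).round(0))
p=viewer.camera_params("top");print(drv(onz(p,(409,193),.141)))
E
```

```text
t 7.7333 tip drive mm [27.  26.2 67.5] rot [-179.85   -2.93   84.57] F [-0.7 -0.   0.1]
(0, -252, 62) [-27.79  -2.88  -0.87]
(0, -252, 12) [-28.05  -2.87   4.13]
(0, 0, 0) [339. 269.]
(0, 44, 0) [269. 326.]
(0, -44, 0) [403. 217.]
(30.25, 0, 36) [273. 169.]
(8, 44, 0) [252. 319.]
(-8, 44, 0) [286. 333.]
[  -0.45554711 -327.32872623   -5.        ]
```

View pics/side7.png

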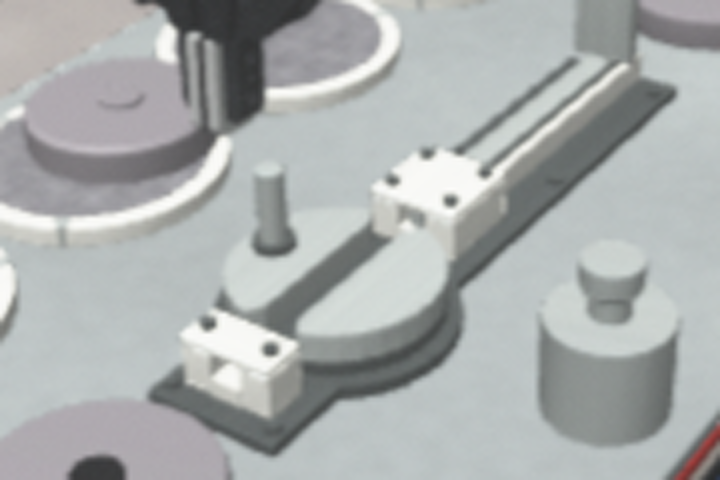

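The peg top is at (269,170) and an aligned disc predicts (273,169), so the slot is in line. Next I move behind the tab.

>>> move_arm(
  commands=[
    {"claw": -1, "travel": [-3.9, -0.4, -0.1], "turn": 0},
    {"claw": -1, "travel": [-3.9, -0.4, -0.1], "turn": 0},
    {"claw": -1, "travel": [-3.9, -0.4, -0.1], "turn": 0},
    {"claw": -1, "travel": [-3.9, -0.4, -0.1], "turn": 0},
    {"claw": -1, "travel": [-3.9, -0.4, -0.1], "turn": 0},
  ],
)

```text
time: 8.15
ee_pos: [0.5935, -0.1357, 0.3782]
tcp_rot: [-179.6, -2.9, 84.6]
wrist_force: [0.3, -0.6, 0.3]
opening: 0.0003
```

>>> move_arm(
  commands=[
    {"claw": -1, "travel": [-3.9, -0.4, -0.1], "turn": 0},
    {"claw": -1, "travel": [-3.9, -0.4, -0.1], "turn": 0},
    {"claw": -1, "travel": [-0.4, 0, -0.1], "turn": 0},
    {"claw": -1, "travel": [0, 0, 0], "turn": 0},
    {"claw": -1, "travel": [0, 0, 0], "turn": 0},
  ],
)

```text
time: 8.57
ee_pos: [0.5784, -0.2152, 0.3774]
tcp_rot: [-179.6, -2.9, 84.5]
wrist_force: [0.1, 0.4, -0.2]
opening: -0.0003
```

```bash
python3 - <<'E'
from h import *
from workcell import viewer
w=viewer.camera("wrist")
show((0,-252,62),(0,-252,12))
cv2.imwrite("pics/wrist8.png",w)
E
```

```text
t 8.6167 tip drive mm [ 1.000e-01 -2.505e+02  5.880e+01] rot [-179.62   -2.94   84.58] F [-0.5 -0.3  0.5]
(0, -252, 62) [-0.13 -0.01 -0.33]
(0, -252, 12) [-0.39  0.02  4.67]
```

View pics/wrist8.png

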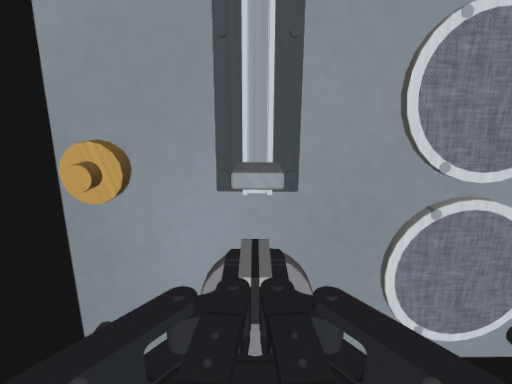

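The finger is directly behind the tab at (258,180). The holder at (92,172) is clear. I'll lower, then push.

>>> move_arm(
  commands=[
    {"claw": -1, "travel": [-0.2, 0, 1.5], "turn": 0},
    {"claw": -1, "travel": [-0.2, 0, 1.6], "turn": 0},
    {"claw": -1, "travel": [0, 0, 1.5], "turn": 0},
    {"claw": -1, "travel": [0, 0, 0], "turn": 0},
    {"claw": -1, "travel": [0, 0, 0], "turn": 0},
  ],
)

```text
time: 9.03
ee_pos: [0.5782, -0.2154, 0.3316]
tcp_rot: [-179.6, -2.9, 84.7]
wrist_force: [-0.4, -0.5, 0.7]
opening: 0.0002
```

>>> move_arm(
  commands=[
    {"claw": -1, "travel": [0.8, 0, 0], "turn": 0},
    {"claw": -1, "travel": [0.6, 0, 0], "turn": 0},
    {"claw": -1, "travel": [0.6, 0, 0], "turn": 0},
    {"claw": -1, "travel": [0.6, 0, 0], "turn": 0},
    {"claw": -1, "travel": [0.6, 0, 0], "turn": 0},
  ],
)

```text
time: 9.45
ee_pos: [0.5813, -0.1845, 0.3343]
tcp_rot: [-179.8, -2.9, 84.6]
wrist_force: [1.6, -2.6, -0.8]
opening: 0.0001
```

```bash
python3 - <<'E'
from h import *
show((0,-118,12))
E
```

```text
t 9.45 tip drive mm [ 1.000e-01 -2.206e+02  1.550e+01] rot [-179.75   -2.87   84.56] F [ 1.6 -2.6 -0.8]
(0, -118, 12) [10.23  0.06  0.87]
```

>>> move_arm(
  commands=[
    {"claw": -1, "travel": [0.7, 0, 0.05], "turn": 0},
    {"claw": -1, "travel": [0.7, 0, 0.05], "turn": 0},
    {"claw": -1, "travel": [0.7, 0, 0.05], "turn": 0},
    {"claw": -1, "travel": [0.7, 0, 0.05], "turn": 0},
    {"claw": -1, "travel": [0.7, 0, 0.05], "turn": 0},
  ],
)

```text
time: 9.87
ee_pos: [0.5844, -0.1494, 0.3332]
tcp_rot: [-179.7, -2.9, 84.6]
wrist_force: [0.3, -2.0, 2.3]
opening: 0.0
```

```bash
python3 - <<'E'
from h import *
from workcell import viewer
s=viewer.camera("side")
show((0,-118,12))
cv2.imwrite("pics/side9.png",cv2.resize(s[80:250,140:340],None,fx=3.5,fy=3.5,interpolation=cv2.INTER_CUBIC))
E
```

```text
t 9.9167 tip drive mm [  -0.6 -184.2   14.3] rot [-179.68   -2.95   84.6 ] F [1.8 0.1 0.7]
(0, -118, 12) [6.6  0.11 0.57]
```

View pics/side9.png

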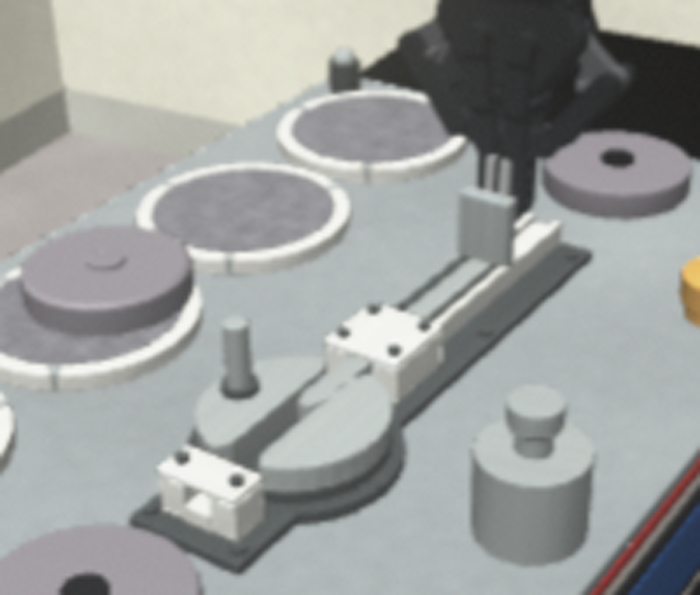

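The nose is in the slot, so I keep pushing.

>>> move_arm(
  commands=[
    {"claw": -1, "travel": [0.8, 0, 0.06], "turn": 0},
    {"claw": -1, "travel": [0.8, 0, 0.06], "turn": 0},
    {"claw": -1, "travel": [0.8, 0.05, 0.06], "turn": 0},
    {"claw": -1, "travel": [0.8, 0.05, 0.06], "turn": 0},
    {"claw": -1, "travel": [0.8, 0, 0.06], "turn": 0},
  ],
)

```text
time: 10.33
ee_pos: [0.5892, -0.1095, 0.3319]
tcp_rot: [-179.6, -2.9, 84.6]
wrist_force: [-1.2, -3.0, 1.9]
opening: -0.0
```

>>> move_arm(
  commands=[
    {"claw": -1, "travel": [0.7, 0, 0.05], "turn": 0},
    {"claw": -1, "travel": [0.7, 0, 0.05], "turn": 0},
    {"claw": -1, "travel": [0.6, 0, 0.05], "turn": 0},
    {"claw": -1, "travel": [0.2, 0, 0], "turn": 0},
    {"claw": -1, "travel": [0, 0, 0], "turn": 0},
  ],
)

```text
time: 10.75
ee_pos: [0.5914, -0.0877, 0.3315]
tcp_rot: [-179.7, -3.0, 84.6]
wrist_force: [-0.1, 0.2, 0.4]
opening: 0.0001
```

```bash
python3 - <<'E'
from h import *
from workcell import viewer
s=viewer.camera("side")
show((0,-115,12))
cv2.imwrite("pics/side10.png",cv2.resize(s[80:250,140:340],None,fx=3.5,fy=3.5,interpolation=cv2.INTER_CUBIC))
E
```

```text
t 10.8 tip drive mm [   0.  -123.3   12.7] rot [-179.67   -2.96   84.6 ] F [-0.5 -0.4 -0.2]
(0, -115, 12) [0.82 0.   0.11]
```

View pics/side10.png

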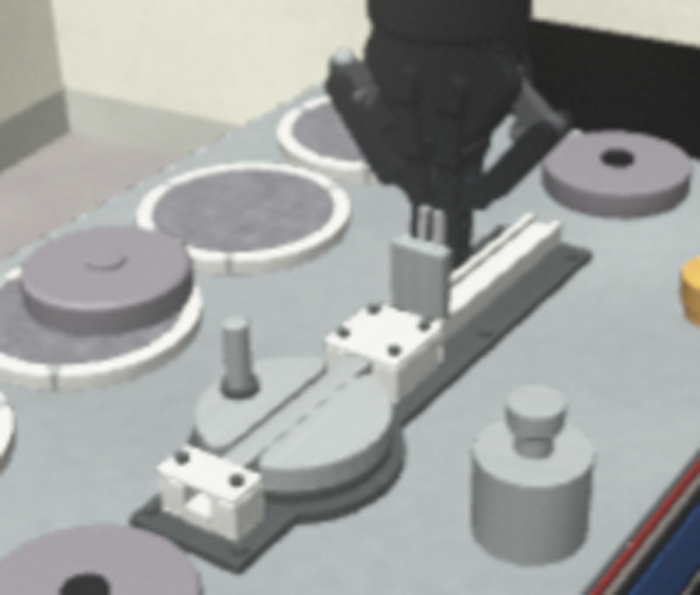

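>>> move_arm(
  commands=[
    {"claw": -1, "travel": [0.3, 0, 0.02], "turn": 0},
    {"claw": -1, "travel": [0.2, 0, 0.02], "turn": 0},
    {"claw": -1, "travel": [0.15, 0, 0], "turn": 0},
    {"claw": -1, "travel": [0, 0, 0], "turn": 0},
  ],
)

```text
time: 11.13
ee_pos: [0.5919, -0.0818, 0.3314]
tcp_rot: [-179.7, -2.9, 84.6]
wrist_force: [0.1, -1.4, 0.1]
opening: -0.0002
```

>>> move_arm(
  commands=[
    {"claw": -1, "travel": [0.1, 0, 0], "turn": 0},
    {"claw": -1, "travel": [0, 0, 0], "turn": 0},
  ],
)

```text
time: 11.3
ee_pos: [0.592, -0.0809, 0.3315]
tcp_rot: [-179.7, -2.9, 84.5]
wrist_force: [1.1, -3.0, -1.0]
opening: -0.0001
```

>>> move_arm(
  commands=[
    {"claw": -1, "travel": [0.1, 0, 0], "turn": 0},
    {"claw": -1, "travel": [0, 0, 0], "turn": 0},
  ],
)

```text
time: 11.47
ee_pos: [0.5921, -0.0799, 0.3315]
tcp_rot: [-179.7, -2.9, 84.6]
wrist_force: [0.0, -2.3, -2.4]
opening: -0.0
```

>>> move_arm(
  commands=[
    {"claw": -1, "travel": [0.1, 0, 0], "turn": 0},
    {"claw": -1, "travel": [0, 0, 0], "turn": 0},
  ],
)

```text
time: 11.63
ee_pos: [0.5921, -0.0793, 0.3315]
tcp_rot: [-179.7, -2.8, 84.5]
wrist_force: [-0.2, -6.6, -2.1]
opening: -0.0002
```

>>> move_arm(
  commands=[
    {"claw": -1, "travel": [0.1, 0, 0], "turn": 0},
    {"claw": -1, "travel": [0, 0, 0], "turn": 0},
  ],
)

```text
time: 11.8
ee_pos: [0.5921, -0.0789, 0.3316]
tcp_rot: [-179.7, -2.7, 84.5]
wrist_force: [-0.9, -11.9, -2.5]
opening: -0.0001
```

```bash
python3 - <<'E'
from h import *
from workcell import viewer
s=viewer.camera("side")
show((0,-115,12))
cv2.imwrite("pics/side11.png",cv2.resize(s[130:230,180:310],None,fx=6,fy=6,interpolation=cv2.INTER_CUBIC))
E
```

```text
t 11.85 tip drive mm [  -0.  -115.    12.8] rot [-179.67   -2.73   84.49] F [ -0.6 -10.6  -2.6]
(0, -115, 12) [-0.01  0.    0.08]
```

View pics/side11.png

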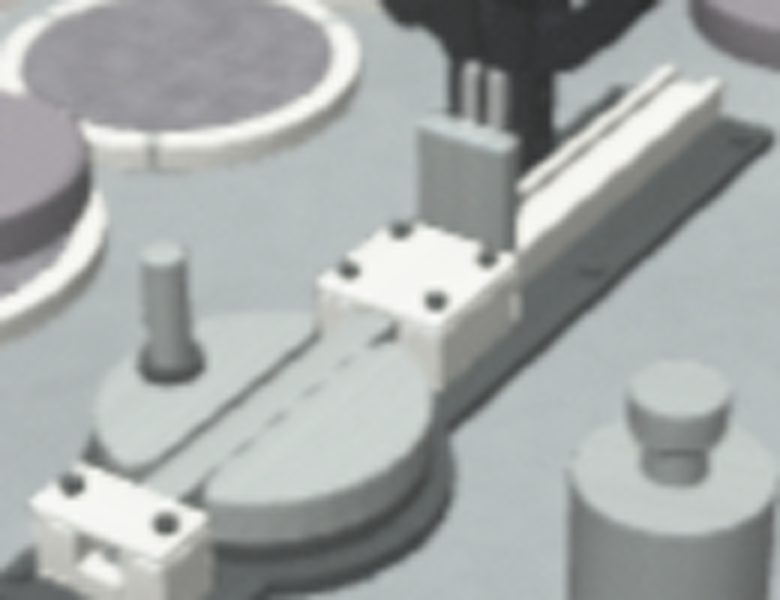

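The tab is against the guide and the force is rising. One more small push, then I back off and rise.

>>> move_arm(
  commands=[
    {"claw": -1, "travel": [0.12, 0, 0], "turn": 0},
    {"claw": -1, "travel": [0, 0, 0], "turn": 0},
  ],
)

```text
time: 12.02
ee_pos: [0.5922, -0.0785, 0.3316]
tcp_rot: [-179.7, -2.6, 84.4]
wrist_force: [-1.4, -16.7, -2.2]
opening: 0.0002
```

>>> move_arm(
  commands=[
    {"claw": -1, "travel": [-0.8, 0, 0], "turn": 0},
    {"claw": -1, "travel": [-1.5, 0, 0], "turn": 0},
    {"claw": -1, "travel": [-1.0, 0, -2], "turn": 0},
    {"claw": -1, "travel": [-1, 0, -3.5], "turn": 0},
    {"claw": -1, "travel": [-1.5, 0, -3.5], "turn": 0},
  ],
)

```text
time: 12.43
ee_pos: [0.5865, -0.1395, 0.419]
tcp_rot: [-179.6, -3.0, 84.6]
wrist_force: [1.6, 0.3, 0.4]
opening: -0.0
```

>>> move_arm(
  commands=[
    {"claw": -1, "travel": [-3, 0, -2], "turn": 0},
    {"claw": -1, "travel": [-3, 0, 0], "turn": 0},
    {"claw": -1, "travel": [0, 0, 0], "turn": 0},
    {"claw": -1, "travel": [0, 0, 0], "turn": 0},
  ],
)

```text
time: 12.77
ee_pos: [0.581, -0.2016, 0.4356]
tcp_rot: [-179.7, -3.0, 84.4]
wrist_force: [0.5, 1.1, -0.6]
opening: 0.0001
```

```bash
python3 - <<'E'
from h import *
from workcell import viewer
s=viewer.camera("side"); t=viewer.camera("top")
show()
cv2.imwrite("pics/side12.png",cv2.resize(s[90:250,140:320],None,fx=3.7,fy=3.7,interpolation=cv2.INTER_CUBIC))
cv2.imwrite("pics/top12.png",t)
p=viewer.camera_params("side")
for X in [(-15,-104,36),(15,-104,36),(-15,-94,36),(15,-94,36)]: u=proj(p,C+DR@(np.array(X)/1e3)); print(X,((u-[140,90]+.5)*3.7-.5).round(0))
E
```

```text
t 12.8667 tip drive mm [   1.2 -235.6  116.6] rot [-179.65   -2.96   84.54] F [ 0.6 -0.1  0.6]
(-15, -104, 36) [474. 231.]
(15, -104, 36) [419. 214.]
(-15, -94, 36) [463. 240.]
(15, -94, 36) [407. 223.]
```

View pics/side12.png

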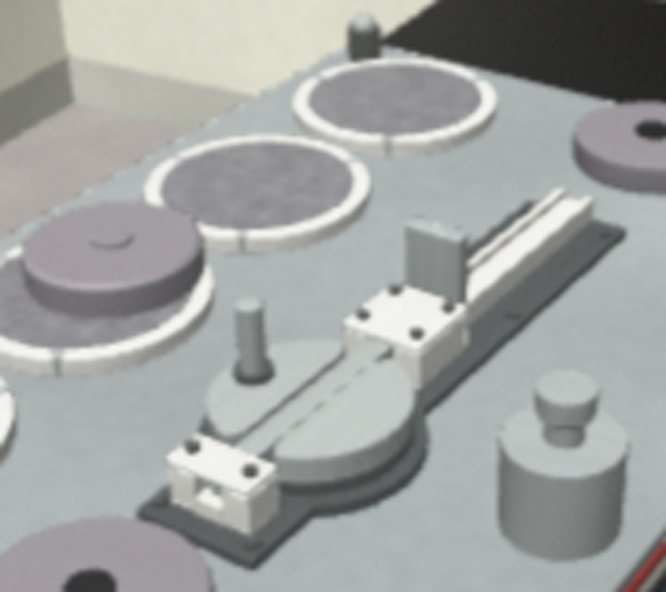

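View pics/top12.png

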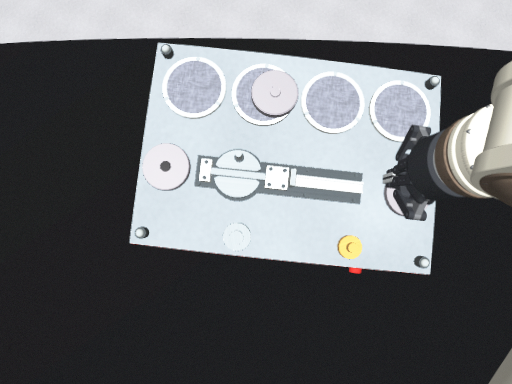

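```bash
python3 -c "
from workcell import bot; print(bot.job_done())"
```

```text
the job is handed in; nothing more can be done
None
```

The drive is locked: I turned the slot into line, pushed the bar by its tab until it stopped, and handed the job in at about 12.9 s. I pushed the crank peg clockwise with the shut fingers, from about 82° to about 0°.

**Checks before handing in:**
- **Slot:** before the bar went in, the slot was within about 1–2° of the bar's line.
- **Bar:** the force rose from about 2–3 N to 17 N with the tab's back face 104 mm before the axis. In the side picture the tab edge is within 3 enlarged pixels (under 1 px in the original) of where it should be when home. The bar runs through the slot to the keeper, though I could not see its nose inside the keeper.
- **Loose parts:** the weight, holder and cover look unmoved in the top view.
- **Arm:** clear and touching nothing. The highest force I read was about 17 N.

**What went wrong:** early on, joint 6 reached its range limit. That left the tool tilted by about 3° for the rest of the job, so I changed the gripper's direction and allowed for the tilt in the later moves.

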